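Scan the top tub of a stack of soil samples

TASK

Pick up the label reader from its charging pad and point it straight down at the barcode label on the upper tub of the two-high stack, about 5 cm above the lid and with the long side of its window along the length of the label; keep it steady there for two seconds. Then stand the reader upright on the middle of its charging pad again, setting it down rather than dropping it, and leave the stack where it was.

Things in the scene. Friction and masses are not known exactly. Their poses are not given: they have to be found in the camera images.
- reader_mid (a point): Centre of the label reader (about 0.22 kg), half-way up its 80 mm; it stands upright on the pad. Below, a grey head 46 mm (x) by 70 mm (y), 19 mm high; above it a black handle 32 mm square, up to 66 mm, with a round grey knob 22 mm wide on top. The window is the underside of the head, 40 mm below this point, centred, long side along y; it reads along -z. z points up the handle.
- stack_label (a point): Centre of the label on the upper tub of the stack, 121 mm above the table. The stack is two loose round clear tubs with white lids, one on the other, each 96 mm across and 60 mm high. The label, 30 mm (x) by 64 mm (y, its length), lies flat on the lid, its black bars side by side along y; z is up. Two like tubs with like labels stand singly near by.
- dock: The reader's charging pad, a flat black plate fixed on the table, 110 mm (x) by 130 mm (y) and 10 mm thick, with no rim. Origin at the centre of its underside, z up. The reader stands on its upper face, so the reader's centre is then 50 mm above this origin.

How it is judged (in metres and radians):
On the way:
1. the reader, held, points down at the stack's label, lined up with it, 25 to 85 mm above it and still for a second (contact force between the fingers and reader above 0.5 N and x of stack_label in the frame of reader_mid between -0.016 and 0.016 m and y of stack_label in the frame of reader_mid between -0.016 and 0.016 m and z of stack_label in the frame of reader_mid between -0.125 and -0.065 m and angle between reader_mid's own z axis and vertical below 0.2 rad and angle between the y axis of reader_mid and the y axis of stack_label, either way round below 0.3 rad and linear speed of reader below 0.025 m/s and angular speed of reader below 0.3 rad/s), for 1 s.
At the end, for the whole second after the job is handed in: After the scan, the reader stands upright (within 6 degrees) and at rest on the charging pad, its axis within 25 mm of the middle of the pad, and the label of the stack is within 20 mm of where it started (horizontal distance between reader_mid and dock below 0.025 m and z of reader_mid in the frame of dock between 0.045 and 0.055 m and angle between reader_mid's own z axis and vertical below 0.1 rad and linear speed of reader below 0.02 m/s and distance of stack_label from where it was at the start of the episode below 0.02 m); the robot touches nothing.
It fails at once if the reader is dropped (falls free faster than 0.8 m/s) (not (contact force between the fingers and reader above 0.5 N) and linear speed of reader above 0.8 m/s).
It fails at once if the stack's label is shifted by more than 20 mm (distance of stack_label from where it was at the start of the episode above 0.02 m).
It also fails if it takes over 58 s, if anything falls off the work surface, if the arm or the gripper's body presses on something with over 40 N, if the wrist force passes 120 N, or if a joint passes its speed limit or range.

ROBOT

A 6-joint arm with a two-finger parallel gripper is mounted at the origin on the work surface. World frame = base frame: x ahead of the robot, y to its left, z up, the work surface at z = 0. Lengths are in mm, angles in degrees, forces in N, time in s.
With the tool pointing down it reaches from about 275 to 750 mm from the base axis. Payload 10.2 kg.
Tool frame: the origin (TCP) lies on the mounting face of the last link; the fingertips stand 173 mm ahead of it and the grasp point (between the pads) lies 155 mm ahead of it; z points along the fingers, y is the line along which they close (so a half turn about z gives the same grasp; the last joint's range is limited). The gripper opens to 85 mm and grips with 20 to 120 N. Pads are 22 mm wide; open, the fingers measure 114 mm over their backs; the gripper's body (76 mm by 85 mm) begins 54 mm behind the grasp point. The pads swing forward as they close: fully open they stand 13 mm farther back than shut.
Start: joints at [-86.711, 17.928, 85.812, -0, 76.261, -12.8], TCP at [145.477, -504.449, 404.694] pointing down, gripper open.
Joint ranges: [-168.41, 168.41], [-55.51, 124.54], [10.69, 146.95], [-70.63, 250.63], [1, 178], [-165.06, 165.06]. Speed limits (degrees/s): [136.94, 136.94, 172.46, 180, 180, 180].

INTERFACE

Orientations are given as [roll, pitch, yaw] about the fixed x, y, z axes, in that order (R = Rz(yaw) Ry(pitch) Rx(roll)).
In Python, from cell import ctrl gives the robot as it stands.
- The arm moves only by the tool servo_tool, never from a script. Its arguments are lists of equal length, an entry for each row: "slide": the shift along the tool's x, y, z in mm, a list of three; "dr": the turn, a rotation vector about the tool's x, y, z in rad, a list of three; "jaw": the finger opening in mm, from 0 to 85.4. A call has 1 to 12 rows; each row is the pose to reach, as a shift and turn from the pose commanded when the call began, along the tool's axes at that moment; what a row does not reach only later rows make up. A row lasts 1/8 s, in which the tool goes at most 62.5 mm and 10.7 degrees, less where a joint would pass 70% of its speed; a pose out of reach is approached as far as the arm can. A call with a gripper value outside its range is refused whole. The fingers move at their own pace and stop on an object; "grip_force" is the grip in N (left out, the last holds). Time passes only in rows, so rows that repeat a pose let the fingers close. It gives the time, the measured TCP pose, the force, the opening and the grip force at its end, in the units of the state.
- ctrl.read_state(): the state, without advancing time (a new reading comes with each control period).
- ctrl.capture(name): name is "scene" or "top"; returns a dict with "frame" (400x640x3 uint8, red, green, blue), "z_map" (400x640 float32, mm along the optical axis (not along the pixel's ray), 0 where there is no reading), "vfov" (degrees; the focal length in pixels is half the picture's height over the tangent of half this angle, whatever the lens; pixels are square), "cx", "cy" (the principal point, pixels), "extrinsics" (4x4, takes a point from world to camera coordinates). Camera axes: x right, y up, looking along -z (the intrinsics and any distortion apply to the point x, -y, -z); pixel columns grow to the right and rows downward; lengths in mm; the calibration is good to about 2 mm. A picture is of the moment at which its call begins.
- ctrl.sign_off(): hands the job in; it is judged then, once.
Trained networks look in a picture, given as the dict that the camera call returned (one of the last four; its "shot" number tells which), for a name from the list of things; names that differ only in an ending like _2 or _b are one class to them, and where a whole thing is asked for, a point or a joint stands for the part that bears it (a point fixed in the world has none). Each returns a list of dicts, best first, with "confidence" (0 to 1); they miss things now and then, are a little off and sometimes report something else, mostly with a low value. They report only what shows in the picture. A call takes as long as a camera call.
- ctrl.look_for(picture, query): "bbox" ([centre column, centre row, width, height] in pixels, round what is visible of it).
The state is a dict: "time_s": time; "q": joint angles; "joint_velocities": joint speeds; "joint_torque": joint torques, N m; "eef_pos": TCP position; "eef_rot": TCP orientation; "wrist_force": force on the tool from outside, world axes, zero at the start; "ft_torque": the same for the moment, N m; "grip_width": finger opening in mm; "grip_force": force on a finger pad.
Only numpy, scipy, OpenCV 4.12 (cv2) and the standard library are available. Lean on these libraries where they do the work, as an engineer would, in place of code of your own. Each camera call takes 0.05 s, during which the arm holds its last target. There are 200 camera calls.

## Working session

There is one attempt and no reset: what is moved stays moved. The work goes in short steps, Python scripts to look and compute and a tool call to move; the robot and the scene stay as the last step left them, time stands still between calls to the robot, and variables do not carry over. Pictures are saved under pics/ and viewed, at most 10 in all, crops included, and the job is handed in when it is done.

Besides the shell and the picture viewer there is one more tool, called after "Emit:" as name(argument=value, ...) on one line, values as JSON. servo_tool: Moves the arm, as the interface text tells. Its arguments: {"type":"object","properties":{"slide":{"type":"array"},"dr":{"type":"array"},"jaw":{"type":"array"},"grip_force":{"type":"number"}},"required":["slide","dr","jaw"]}

```bash
mkdir -p pics; cat > h.py <<'E'
import numpy as np, cv2
from cell import ctrl
def pts(p):
    f=200/np.tan(np.radians(p["vfov"])/2); z=p["z_map"].astype(float)
    v,u=np.mgrid[0:400,0:640]
    c=np.stack([(u-p["cx"])/f*z,-(v-p["cy"])/f*z,-z,np.ones_like(z)],-1)
    w=c@np.linalg.inv(np.array(p["extrinsics"])).T
    w[z==0]=np.nan
    return w[...,:3]
E
python3 - <<'E'
from h import *
for n in ("scene","top"):
    p=ctrl.capture(n); cv2.imwrite(f"pics/{n}0.png",p["frame"][...,::-1])
    print(n,{k:p[k] for k in p if k not in("frame","z_map","extrinsics")})
    np.savez(f"{n}0.npz",w=pts(p),f=p["frame"])
    for q in("reader_mid","stack_label","dock"):
        for d in ctrl.look_for(p,q)[:4]: print(q,d)
print(ctrl.read_state())
E
```

```text
scene {'vfov': 50.853616473262214, 'cx': 319.3550521499249, 'cy': 202.26638981162006, 'shot': 1}
reader_mid {'bbox': [235.2, 293.5, 46.6, 44.4], 'confidence': 0.81}
stack_label {'bbox': [307.1, 170.5, 52.8, 54.0], 'confidence': 0.89}
dock {'bbox': [231.2, 299.0, 89.3, 82.2], 'confidence': 0.75}
top {'vfov': 45.4694604140887, 'cx': 331.6080522797544, 'cy': 203.23269047387467, 'shot': 2}
reader_mid {'bbox': [411.5, 211.3, 28.7, 22.7], 'confidence': 0.63}
stack_label {'bbox': [302.6, 234.1, 49.9, 47.5], 'confidence': 0.79}
dock {'bbox': [411.3, 215.8, 67.2, 60.5], 'confidence': 0.58}
{'time_s': 0.4, 'q': array([-8.67110892e+01,  1.79327091e+01,  8.58167871e+01,  1.00344031e-03,
        7.62607044e+01, -1.27985801e+01]), 'joint_velocities': array([ 0.05948935, -0.09091134, -0.06110077, -0.0442331 ,  0.03383272,
        0.02922965]), 'joint_torque': array([-2.95741833e-03, -4.11817038e+01, -2.59667408e+01, -2.63279589e-04,
        1.22796715e-03, -2.97929898e-05]), 'eef_pos': array([ 145.4815402 , -504.44699671,  404.61853589]), 'eef_rot': array([-1.79990269e+02, -3.21017766e-03,  1.60872522e+01]), 'wrist_force': array([-0.15556508, -0.20350132, -0.74672823]), 'ft_torque': array([ 0.01436833, -0.04985263,  0.03543883]), 'grip_force': 0.0, 'grip_width': 85.10707018705315}
```

View pics/top0.png

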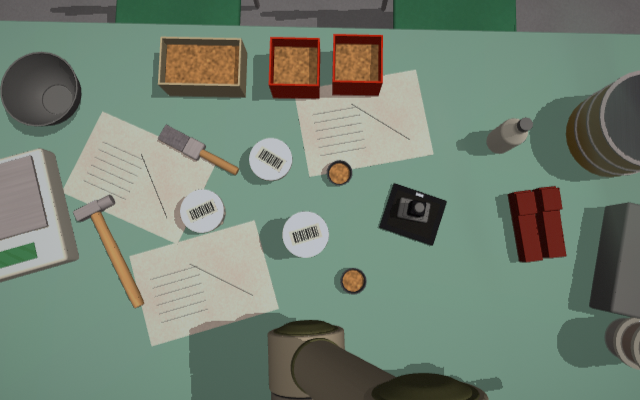

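View pics/scene0.png

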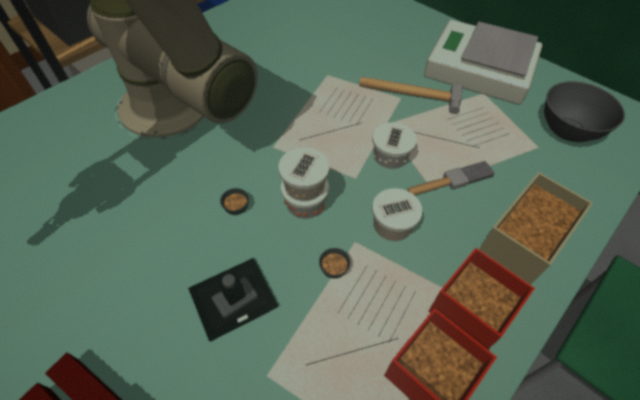

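The top view shows the reader on its black pad at about (413,212). The stack is at (305,235), with the bars running along a slightly tilted line. Next I measure their poses.

```bash
python3 - <<'E'
from h import *
for n,rb,sb in(("top",(375,450,178,248),(278,332,208,262)),("scene",(180,285,250,345),(270,340,140,220))):
    d=np.load(f"{n}0.npz"); w=d["w"]; g=d["f"].astype(float).mean(-1)
    def sub(b): return w[b[2]:b[3],b[0]:b[1]].reshape(-1,3), g[b[2]:b[3],b[0]:b[1]].ravel()
    def rect(m,P):
        P=P[m]; r=cv2.minAreaRect(P[:,:2].astype(np.float32)); return len(P),P.mean(0).round(1),[np.round(x,1) for x in r]
    P,G=sub(rb)
    print(n,"z tbl",np.nanmedian(P[:,2]))
    print(" dock",rect((P[:,2]>4)&(P[:,2]<16)&(G<60),P))
    print(" head",rect((P[:,2]>22)&(P[:,2]<36),P))
    print(" handle",rect((P[:,2]>66)&(P[:,2]<81),P)); print(" knob",rect(P[:,2]>83,P), np.nanmax(P[:,2]))
    P,G=sub(sb); m=(P[:,2]>112)&(P[:,2]<130)
    print(" lid",rect(m,P),np.percentile(G[m],[5,25,50,75]))
    c=np.array(rect(m,P)[2][0]); mm=m&(G<110)&(np.hypot(*(P[:,:2]-c).T)<38)
    Q=P[mm][:,:2]; print(" bars",rect(mm,P)); e,v=np.linalg.eigh(np.cov(Q.T)); print(np.degrees(np.arctan2(v[1],v[0])),e)
p=np.load("top0.npz")["f"][...,::-1]; a=cv2.resize(p[175:255,370:455],None,fx=4.5,fy=4.5,interpolation=3);b=cv2.resize(p[195:275,265:345],None,fx=4.5,fy=4.5,interpolation=3)
cv2.imwrite("pics/c.png",np.hstack([a,b]))
E
```

```text
top z tbl 6.9872355325017
 dock (1976, array([ 520.6, -214.1,   11. ]), [array([ 524.5, -215.6]), array([129.5, 110.1]), np.float64(72.1)])
 head (340, array([ 529.8, -209.6,   27.2]), [array([ 532.3, -214.7]), array([69.8, 45.4]), np.float64(79.3)])
 handle (138, array([ 531.6, -212.4,   75.4]), [array([ 532.9, -214.9]), array([32.5, 32.2]), np.float64(77.5)])
 knob (84, array([ 532.3, -214. ,   89.9]), [array([ 532.2, -213.9]), array([19.5, 19.2]), np.float64(2.9)]) 94.98882332037283
 lid (1691, array([469.4,  26.3, 121.3]), [array([469.5,  26.2]), array([92.7, 94.9]), np.float64(1.1)]) [ 92.5        181.         191.         191.66666667]
 bars (138, array([470.1,  26.6, 122.5]), [array([470.7,  25.5]), array([20.2, 50.6]), np.float64(19.4)])
[-161.24722377  108.75277623] [ 35.73623958 217.52494142]
scene z tbl 1.394552593618812
 dock (2913, array([ 530.1, -222.2,   10.2]), [array([ 526.7, -217.1]), array([129.5, 110.8]), np.float64(71.9)])
 head (621, array([ 539.9, -220.1,   26.8]), [array([ 535.3, -216.8]), array([69.9, 45.8]), np.float64(78.5)])
 handle (232, array([ 540.7, -218.9,   74.4]), [array([ 535.1, -216.6]), array([32.2, 31.6]), np.float64(78.8)])
 knob (140, array([ 535.9, -217. ,   89.1]), [array([ 534.8, -216.4]), array([20.3, 20.6]), np.float64(34.6)]) 93.70532850010454
 lid (1651, array([474.4,  21.7, 119.9]), [array([472.1,  24.7]), array([95.8, 95.7]), np.float64(87.1)]) [ 79. 131. 156. 158.]
 bars (228, array([470.9,  24.4, 121.2]), [array([470.6,  24.9]), array([21.7, 52.3]), np.float64(19.3)])
[-161.30767264  108.69232736] [ 36.5949413  218.61978094]
```

View pics/c.png

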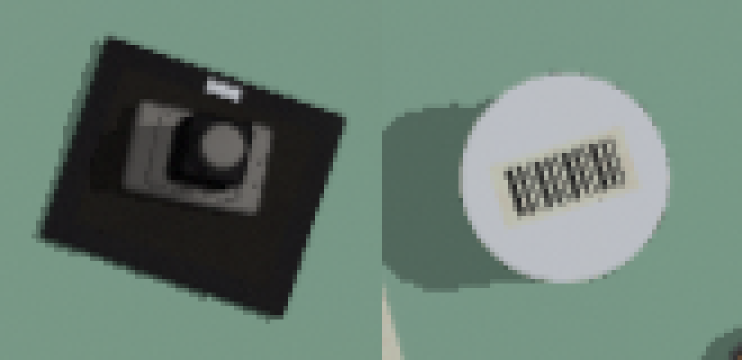

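The crop confirms the geometry.

| Item | Position, mm | Long axis |
|---|---|---|
| Reader axis | (533.7, -215.6) | about 79° |
| Dock | (525.6, -216.3) | – |
| Label | (470.7, 25.2) | about 109° |

I'll move above the reader with tool yaw about -11.3°.

Emit:
servo_tool(slide=[[45,-17,7],[95,-36,15],[150,-56,25],[205,-77,35],[260,-98,45],[315,-118,55],[365,-137,60],[405,-152,65],[435,-163,70],[450,-169,70],[453,-170,70],[453,-170,70]], dr=[[0,0,0.04],[0,0,0.09],[0,0,0.15],[0,0,0.21],[0,0,0.27],[0,0,0.33],[0,0,0.39],[0,0,0.43],[0,0,0.46],[0,0,0.48],[0,0,0.48],[0,0,0.48]], jaw=[80,80,80,80,80,80,80,80,80,80,80,80], grip_force=40)

```text
time_s: 1.9
eef_pos: [533.4, -215.9, 334.7]
eef_rot: [180.0, 0.0, -11.4]
wrist_force: [-0.4, 0.2, -0.0]
grip_width: 79.9
grip_force: 0.0
```

Emit:
servo_tool(slide=[[0,0,15],[0,0,35],[0,0,55],[0,0,75],[0,0,95],[0,0,110],[0,0,120],[0,0,125],[0,0,125]], dr=[[0,0,0],[0,0,0],[0,0,0],[0,0,0],[0,0,0],[0,0,0],[0,0,0],[0,0,0],[0,0,0]], jaw=[80,80,80,80,80,80,80,80,80])

```text
time_s: 3.02
eef_pos: [533.7, -215.6, 209.7]
eef_rot: [180.0, -0.0, -11.4]
wrist_force: [-0.5, -0.7, 0.5]
grip_width: 79.9
grip_force: 0.0
```

Emit:
servo_tool(slide=[[0,0,0],[0,0,0],[0,0,0],[0,0,0],[0,0,0],[0,0,0],[0,0,0],[0,0,0]], dr=[[0,0,0],[0,0,0],[0,0,0],[0,0,0],[0,0,0],[0,0,0],[0,0,0],[0,0,0]], jaw=[60,45,38,34,30,25,25,25], grip_force=40)

```text
time_s: 4.03
eef_pos: [533.7, -215.6, 209.9]
eef_rot: [180.0, -0.0, -11.4]
wrist_force: [-0.5, -0.7, 3.3]
grip_width: 31.2
grip_force: 40.6
```

Emit:
servo_tool(slide=[[0,0,-3],[0,0,-10],[0,0,-25],[0,0,-45],[0,0,-65],[0,0,-85],[0,0,-105],[0,0,-125],[0,0,-145],[0,0,-158],[0,0,-165],[0,0,-165]], dr=[[0,0,0],[0,0,0],[0,0,0],[0,0,0],[0,0,0],[0,0,0],[0,0,0],[0,0,0],[0,0,0],[0,0,0],[0,0,0],[0,0,0]], jaw=[25,25,25,25,25,25,25,25,25,25,25,25])

```text
time_s: 5.52
eef_pos: [533.6, -215.5, 374.8]
eef_rot: [180.0, -0.0, -11.4]
wrist_force: [0.1, 0.6, -2.2]
grip_width: 31.6
grip_force: 40.2
```

```bash
python3 - <<'E'
from h import *
p=ctrl.capture("scene"); print([d for d in ctrl.look_for(p,"reader_mid")][:2]); cv2.imwrite("pics/l1.png",p["frame"][100:380,100:450,::-1])
w=pts(p);np.save("l1.npy",w)
E
```

```text
[{'bbox': [217.8, 247.2, 55.3, 55.5], 'confidence': 0.57}]
```

View pics/l1.png

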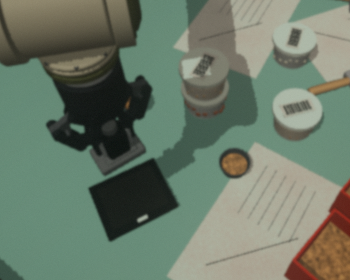

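The crop shows the reader held upright above the clear pad, with the head at about (120,152). I check its tilt and the pad centre, then move over the label.

```bash
python3 - <<'E'
from h import *
p=ctrl.capture("top")
for n,w in(("scene",np.load("l1.npy")),("top",pts(p))):
    P=w.reshape(-1,3); n2=np.hypot(P[:,0]-530,P[:,1]+216)
    for a,b,r in((5,14,85),(170,205,60)):
        Q=P[(P[:,2]>a)&(P[:,2]<b)&(n2<r)]
        if len(Q)>20: print(n,len(Q),Q.mean(0).round(1),cv2.minAreaRect(Q[:,:2].astype(np.float32)))
    Q=P[(P[:,2]>188)&(P[:,2]<202)&(n2<60)]
    if len(Q)>50: print(np.linalg.lstsq(np.c_[Q[:,:2],np.ones(len(Q))],Q[:,2],rcond=None)[0], len(Q))
E
```

```text
scene 4225 [ 529.  -219.9   10.2] ((526.186279296875, -217.27877807617188), (129.8970489501953, 111.7436752319336), 72.25550079345703)
scene 882 [ 547.5 -221.9  190.4] ((536.1461791992188, -216.03500366210938), (71.34757232666016, 45.463905334472656), 76.4041976928711)
[ 2.80505974e-02 -7.53407273e-04  1.76487227e+02] 656
top 502 [ 545.9 -169.    10.7] ((555.994140625, -210.86248779296875), (113.87980651855469, 159.04527282714844), 9.1854887008667)
```

Emit:
servo_tool(slide=[[-5,-10,0],[-14,-28,0],[-26,-53,0],[-39,-79,0],[-52,-106,1],[-65,-133,2],[-78,-160,3],[-90,-184,4],[-100,-204,4],[-106,-217,4],[-109,-223,4],[-109,-224,4]], dr=[[0,0,-0.02],[0,0,-0.07],[0,0,-0.13],[0,0,-0.19],[0,0,-0.25],[0,0,-0.31],[0,0,-0.37],[0,0,-0.43],[0,0,-0.48],[0,0,-0.51],[0,0,-0.524],[0,0,-0.524]], jaw=[25,25,25,25,25,25,25,25,25,25,25,25])

```text
time_s: 7.18
eef_pos: [471.1, 25.6, 370.7]
eef_rot: [180.0, 0.0, 18.6]
wrist_force: [0.3, -0.1, -1.2]
grip_width: 31.9
grip_force: 40.1
```

Emit:
servo_tool(slide=[[0,0,0],[0,0,0],[0,0,0],[0,0,0],[0,0,0],[0,0,0],[0,0,0],[0,0,0],[0,0,0],[0,0,0],[0,0,0],[0,0,0]], dr=[[0,0,0],[0,0,0],[0,0,0],[0,0,0],[0,0,0],[0,0,0],[0,0,0],[0,0,0],[0,0,0],[0,0,0],[0,0,0],[0,0,0]], jaw=[25,25,25,25,25,25,25,25,25,25,25,25])

```text
time_s: 8.68
eef_pos: [471.1, 25.6, 370.7]
eef_rot: [-180.0, 0.0, 18.6]
wrist_force: [0.3, -1.0, -2.7]
grip_width: 31.5
grip_force: 40.1
```

```bash
python3 - <<'E'
from h import *
p=ctrl.capture("scene"); w=pts(p); cv2.imwrite("pics/s1.png",cv2.resize(p["frame"][70:270,200:420,::-1],None,fx=2.5,fy=2.5))
P=w.reshape(-1,3); r=np.hypot(P[:,0]-470.7,P[:,1]-25.2)
for a,b in((112,130),(165,205)):
    Q=P[(P[:,2]>a)&(P[:,2]<b)&(r<60)]
    print(len(Q),Q.mean(0).round(1),cv2.minAreaRect(Q[:,:2].astype(np.float32)), np.percentile(Q[:,2],[2,50,98]))
print(ctrl.read_state()["time_s"])
E
```

```text
1340 [480.8  17.2 119.9] ((478.2044982910156, 20.73981475830078), (95.08151245117188, 81.26223754882812), 59.2277717590332) [114.03587238 120.08892805 122.536095  ]
619 [484.5  12.8 186.4] ((474.1123962402344, 24.781442642211914), (44.93790054321289, 72.05147552490234), 16.66154670715332) [174.39006535 186.49269063 202.61552791]
8.725
```

View pics/s1.png

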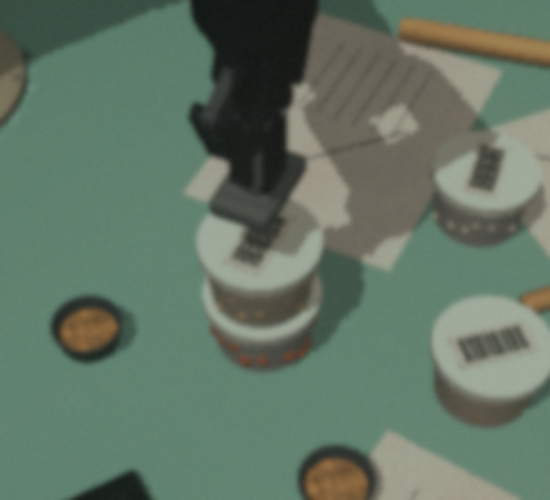

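The reader is over the label, window pointing down. The offset is about 3.5 mm, the angle error about 2° and the window-to-lid gap about 50 mm. I hold a little longer, then go back to the pad centre.

Emit:
servo_tool(slide=[[0,0,0],[0,0,0],[0,0,0],[0,0,0],[0,0,0],[0,0,0],[0,0,0],[0,0,0]], dr=[[0,0,0],[0,0,0],[0,0,0],[0,0,0],[0,0,0],[0,0,0],[0,0,0],[0,0,0]], jaw=[25,25,25,25,25,25,25,25])

```text
time_s: 9.72
eef_pos: [471.1, 25.6, 370.7]
eef_rot: [-180.0, -0.0, 18.6]
wrist_force: [-0.1, 0.6, -2.0]
grip_width: 31.6
grip_force: 40.1
```

Emit:
servo_tool(slide=[[-1,11,0],[-3,31,0],[-6,58,0],[-9,87,0],[-13,117,0],[-16,147,0],[-19,176,0],[-22,203,0],[-24,225,0],[-26,239,0],[-27,246,0],[-27,246,0]], dr=[[0,0,0.02],[0,0,0.07],[0,0,0.13],[0,0,0.19],[0,0,0.25],[0,0,0.31],[0,0,0.37],[0,0,0.43],[0,0,0.48],[0,0,0.51],[0,0,0.524],[0,0,0.524]], jaw=[25,25,25,25,25,25,25,25,25,25,25,25])

```text
time_s: 11.22
eef_pos: [524.0, -216.2, 370.6]
eef_rot: [-180.0, 0.0, -11.4]
wrist_force: [1.0, 0.0, -1.7]
grip_width: 31.9
grip_force: 40.1
```

Emit:
servo_tool(slide=[[0,0,10],[0,0,28],[0,0,46],[0,0,64],[0,0,82],[0,0,100],[0,0,116],[0,0,130],[0,0,140],[0,0,148],[0,0,152],[0,0,152]], dr=[[0,0,0],[0,0,0],[0,0,0],[0,0,0],[0,0,0],[0,0,0],[0,0,0],[0,0,0],[0,0,0],[0,0,0],[0,0,0],[0,0,0]], jaw=[25,25,25,25,25,25,25,25,25,25,25,25])

```text
time_s: 12.72
eef_pos: [524.1, -216.2, 218.7]
eef_rot: [180.0, -0.0, -11.4]
wrist_force: [-0.1, 0.1, -1.1]
grip_width: 31.6
grip_force: 40.1
```

```bash
python3 - <<'E'
from h import *
p=ctrl.capture("scene"); w=pts(p); cv2.imwrite("pics/d1.png",cv2.resize(p["frame"][200:360,160:320,::-1],None,fx=3,fy=3))
P=w.reshape(-1,3); r=np.hypot(P[:,0]-526,P[:,1]+217)
Q=P[(P[:,2]>24)&(P[:,2]<50)&(r<50)]
print(len(Q),Q.mean(0).round(1),cv2.minAreaRect(Q[:,:2].astype(np.float32)), np.percentile(Q[:,2],[5,30,50,70,98]))
Q=Q[Q[:,2]<np.median(Q[:,2])+3]; Q=Q[Q[:,2]>np.median(Q[:,2])-3]
print(len(Q),np.linalg.lstsq(np.c_[Q[:,:2]-[526,-217],np.ones(len(Q))],Q[:,2],rcond=None)[0])
E
```

```text
547 [ 537.9 -222.3   34.8] ((527.7824096679688, -216.98495483398438), (70.11917114257812, 42.52866744995117), 77.91988372802734) [27.01787001 33.18020144 34.54642825 36.03887715 47.98942424]
370 [-7.43378511e-03 -2.11643038e-03  3.44481829e+01]
```

View pics/d1.png

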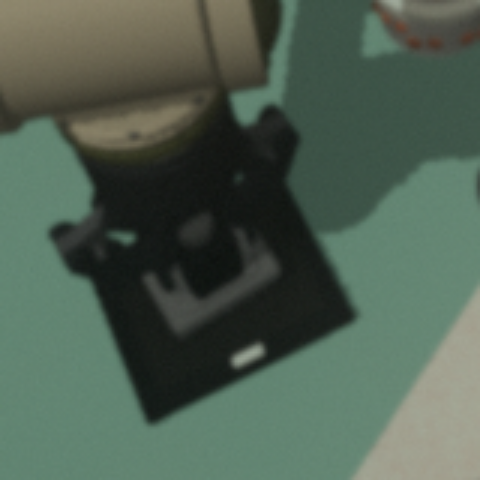

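The reader is upright and centred over the pad, about 8 mm above it. I lower it slowly until it touches.

Emit:
servo_tool(slide=[[0,0,3],[0,0,5],[0,0,6.5],[0,0,7.5],[0,0,8],[0,0,8.5],[0,0,8.5],[0,0,8.5]], dr=[[0,0,0],[0,0,0],[0,0,0],[0,0,0],[0,0,0],[0,0,0],[0,0,0],[0,0,0]], jaw=[25,25,25,25,25,25,25,25])

```text
time_s: 13.78
eef_pos: [524.0, -216.2, 210.2]
eef_rot: [-180.0, -0.0, -11.4]
wrist_force: [0.2, -0.2, -1.8]
grip_width: 31.2
grip_force: 40.1
```

Emit:
servo_tool(slide=[[0,0,0.4],[0,0,0.8],[0,0,0.8],[0,0,0.8]], dr=[[0,0,0],[0,0,0],[0,0,0],[0,0,0]], jaw=[25,25,25,25])

```text
time_s: 14.28
eef_pos: [524.0, -216.2, 209.9]
eef_rot: [180.0, -0.0, -11.4]
wrist_force: [-2.7, 2.2, 6.0]
grip_width: 31.6
grip_force: 40.9
```

Contact is confirmed: the upward force is 6 N. I release, opening gradually, and retreat.

Emit:
servo_tool(slide=[[0,0,0],[0,0,0],[0,0,0],[0,0,0],[0,0,0],[0,0,0],[0,0,0],[0,0,0],[0,0,0],[0,0,0]], dr=[[0,0,0],[0,0,0],[0,0,0],[0,0,0],[0,0,0],[0,0,0],[0,0,0],[0,0,0],[0,0,0],[0,0,0]], jaw=[33,36,40,48,56,64,72,80,80,80], grip_force=20)

```text
time_s: 15.52
eef_pos: [524.0, -216.2, 209.4]
eef_rot: [-180.0, 0.0, -11.4]
wrist_force: [0.7, 0.3, 0.7]
grip_width: 79.9
grip_force: 0.0
```

Emit:
servo_tool(slide=[[0,0,-8],[0,0,-25],[0,0,-50],[0,0,-75],[0,0,-100],[0,0,-130],[0,0,-160],[0,0,-185],[0,0,-200],[-10,0,-205],[-20,0,-205],[-20,0,-205]], dr=[[0,0,0],[0,0,0],[0,0,0],[0,0,0],[0,0,0],[0,0,0],[0,0,0],[0,0,0],[0,0,0],[0,0,0],[0,0,0],[0,0,0]], jaw=[80,80,80,80,80,80,80,80,80,80,80,80])

```text
time_s: 17.02
eef_pos: [503.7, -212.1, 413.9]
eef_rot: [-180.0, 0.1, -11.4]
wrist_force: [0.1, -0.2, 1.0]
grip_width: 80.4
grip_force: 0.0
```

```bash
python3 - <<'E'
from h import *
p=ctrl.capture("scene"); w=pts(p); cv2.imwrite("pics/e1.png",p["frame"][100:380,100:450,::-1])
P=w.reshape(-1,3); r=np.hypot(P[:,0]-526,P[:,1]+217)
for a,b in((22,36),(66,81),(83,100)):
    Q=P[(P[:,2]>a)&(P[:,2]<b)&(r<60)]; print(len(Q),Q.mean(0).round(1),cv2.minAreaRect(Q[:,:2].astype(np.float32)))
Q=P[(P[:,2]>112)&(P[:,2]<130)&(np.hypot(P[:,0]-471,P[:,1]-25)<70)]; print("lid",cv2.minAreaRect(Q[:,:2].astype(np.float32)))
E
```

```text
614 [ 530.8 -220.    26.7] ((525.702880859375, -216.46266174316406), (69.8325424194336, 45.85459899902344), 79.34391784667969)
232 [ 531.7 -218.8   74.4] ((526.4003295898438, -216.6707000732422), (31.799814224243164, 31.484045028686523), 79.16996002197266)
140 [ 527.  -217.    89.2] ((525.6156616210938, -216.6656951904297), (20.56803321838379, 20.308298110961914), 13.412004470825195)
lid ((472.1908264160156, 25.055156707763672), (94.14324188232422, 96.34413146972656), 45.68519973754883)
```

View pics/e1.png

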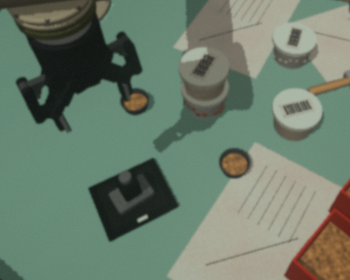

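The reader stands upright in the middle of its pad at about (130,190), the stack at (205,80) has not moved, and the gripper is clear.

```bash
python3 -c "
from cell import ctrl
print(ctrl.sign_off())"
```

```text
the job is handed in; nothing more can be done
None
```

I held the reader steady over the stack's label for about 2.5 s, about 50 mm above the lid, then set it back upright within about 1 mm of the pad's middle with the stack unmoved; the job is handed in, but sign-off returned no verdict.

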